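Press the core box half home, then run its board out to the line and hold it

TASK

The core box half stands a little proud on its dowels on the mounting board: pull the hold-down's lever right down to press it fully home, then ease the lever slowly all the way back up, without letting it fly. Then slide the board outward over the bed until the line scribed across it lies right over the bed's front edge and square with it, so that the screws can be driven from below, and keep the board flat on the bed: it tips as soon as it is let go, so finish while still holding it. Leave the iron weight, mallet and vent rod where they lie.

Things in the scene. Friction and masses are not known exactly. Their poses are not given: they have to be found in the camera images.
- hold_down: Fixed cast iron press. Its flat bed, 430 long (x) x 340 wide (y) x 35 mm high, is bolted on the bench, jutting over the bench's far edge. Origin: centre of the bed's underside, at bench height; x points outward, away from the robot, the way the board is slid; y left; z up. The bed's straight front edge is at x +215 mm, along y. A post 40 mm thick, 295 mm high stands at x +135, y +165 mm.
- head (a point): Centre of the lower end of the sleeve head, 54 mm across, 172 to 257 mm above the bench, at x +135, y 0 mm in hold_down; a swing arm joins it to the post. Under it hangs a round sprung pad, 90 mm across, its face 121 mm above the bench while the lever is up.
- lever (a joint): Hand lever on the head's right side (rad): 0 = fully up, kept there by a spring; 1.05 = right down on its stop. It turns about lever_pivot in hold_down's x-z plane, the ball staying on the robot's side. 0.1 rad lowers the pad 2.8 mm. At the ball it takes 3 N to start, up to 16 N at the stop with the pad on the half, which is home at about 0.85 rad. Let go, it flies back up.
- lever_pivot (a point): Point on the lever's axle in the plane of the lever; the axle is level, along hold_down's y. At x +135, y -135, z 215 mm in hold_down.
- lever_ball (a point): Centre of the black ball, 36 mm in diameter, on the lever's end, 180 mm from lever_pivot; the lever is a 14 mm round bar. With the lever up the ball is on the robot's side of the pivot, 32 degrees above it; right down it is 28 degrees below it. About 60 mm free on either side of it.
- board: Loose plywood mounting board 370 long (x) x 170 wide (y) x 12 mm thick, on the bed. Origin: on its underside below the scribed line's middle; x points to its outer end, 162 mm from the line; the tail end is 208 mm behind it. With the half it weighs 0.9 kg and balances about 30 mm outside the line, so with the line at the edge it tips unless its tail is held (1 to 3 N). Slides with 2 to 8 N.
- scribe_mid (a point): Middle of the dark line, 3 mm wide, scribed straight across the board's top and sides, square to its length.
- cleat_top (a point): Middle of the top of the wooden hand cleat fixed across the board's tail: 22 mm thick (board x), 130 mm long (board y), 30 mm high above the board's top; 195 mm behind the line. It can be pinched from above.
- core_half (a joint): How far the core box half stands proud of the board (m): 0 = fully home, starts 0.006 to 0.009. A green block 120 (board x) x 130 (y) x 55 mm high with a half-round trough in its top, on two dowels, its middle 90 mm outside the line, starting under the pad. A tight fit: it takes 30 N to press down, too much by hand, and stays where it is put.
- iron_weight: Bystander: round cast iron weight with a loop handle, 96 mm across, 91 mm high, 2.6 kg. Origin: centre of its underside.
- mallet: Bystander: hornbeam mallet lying on the bench, 410 mm long along its x, head 130 x 75 x 85 mm high centred 160 mm from the origin towards +x. Origin: on the bench under the handle.
- vent_rod: Bystander: brass vent rod lying on the bench, 8 mm thick, 420 mm long along its x, with a ring at its +x end. Origin: below the middle of the rod.

How it is judged:
On the way, in this order (a step that is already met when the one before it is completed fails the run):
1. the lever is pulled right down and the core box half is pressed home (value of joint lever above 0.9 rad and value of joint core_half below 0.001 m), for 0.1 s.
2. the lever is back fully up (value of joint lever below 0.06 rad), for 0.2 s.
At the end, for the whole second after the job is handed in: Scribed line's middle within 5 mm of the bed's front edge, board square to it within 3.4 degrees, level within 1.7 degrees, at rest, borne by the bed and held by the robot's fingers, no weight on it; core box half home within 1 mm; lever fully up (below 0.06 rad) (x of scribe_mid in the frame of hold_down between 0.21 and 0.22 m and angle between the x axis of board and the x axis of hold_down, either way round below 0.06 rad and angle between board's own z axis and vertical below 0.03 rad and contact force between board and hold_down above 1 N and contact force between the fingers and board above 0.6 N and contact force between board and iron_weight below 0.2 N and linear speed of board below 0.01 m/s and value of joint core_half below 0.001 m and value of joint lever below 0.06 rad); the arm keeps its last pose, push and grip.
It fails at once if the lever is let fly back (faster than 1.6 rad/s) (velocity of joint lever below -1.6 rad/s and value of joint lever above 0.1 rad).
It fails at once if the board tips by more than 7 degrees (angle between board's own z axis and vertical above 0.12 rad).
It fails at once if the iron weight, the mallet or the vent rod is shifted by more than 25 mm (distance of any of iron_weight, mallet, vent_rod from where it was at the start of the episode above 0.025 m).
It also fails if it takes over 64 s, if anything falls off the work surface, if the arm or the gripper's body presses on something with over 40 N, if the wrist force passes 120 N, or if a joint passes its speed limit or range.

ROBOT

A 6-joint arm with a two-finger parallel gripper is mounted at the origin on the work surface. World frame = base frame: x ahead of the robot, y to its left, z up, the work surface at z = 0. Lengths are in m, angles in rad, forces in N, time in s.
With the tool pointing down it reaches from about 0.25 to 0.725 m from the base axis. Payload 9.7 kg.
Tool frame: the origin (TCP) lies at the very end of the fingers, on their centre line; the grasp point (between the pads) lies 19 mm behind it (manip.tcp_to_grasp is the distance from the TCP to the grasp point, in m); z points along the fingers, y is the line along which they close (so a half turn about z gives the same grasp; the last joint's range is limited). The gripper opens to 85 mm and grips with 20 to 120 N. Pads are 22 mm wide; open, the fingers measure 114 mm over their backs; the gripper's body (76 mm by 85 mm) begins 54 mm behind the grasp point. The pads swing forward as they close: fully open they stand 13 mm farther back than shut.
Start: joints at [1.338, 0.087, 0.176, 1.66, 0, 1.571], TCP at [0.127, 0.535, 0.231] pointing down, gripper open.
Joint ranges: [-3.13, 3.13], [-0.85, 1.81], [-1.15, 1.24], [-2.2, 2.28], [-1.44, 1.52], [-3.14, 3.14]. Speed limits (rad/s): [2.22, 2.22, 2.57, 3.14, 3.14, 3.14].

INTERFACE

Orientations are given as a rotation vector (axis times angle).
In Python, from station import manip gives the robot as it stands. The module is installed in compiled form; this text tells all that it offers.
- The arm moves only by the shell command python3 -m creep 'ROWS' [OPENING] [FORCE]. ROWS is JSON, a list of rows, each a list of 2 entries, a list of its own where there are three numbers: the shift along the tool's x, y, z scaled (see below), then the turn, a rotation vector about the tool's x, y, z scaled (see below). In form: [[[dx, dy, dz], [wx, wy, wz]], ...]. A call has 1 to 10 rows; each row shifts and turns the commanded pose from where the row before left it, along the tool's axes as they then stand; what a row does not reach is not made up. The controller multiplies each number of a shift by 30 mm and each number of a turn by 0.08 rad. A row lasts 1/10 s, in which the tool goes at most 50 mm and 8.59 degrees, less where a joint would pass 70% of its speed; a pose out of reach is approached as far as the arm can. A call with a number of a shift or a turn outside -1 to 1 is refused whole. A call with a gripper value outside its range is refused whole. OPENING is the opening, from 0 (shut) to 1 (fully open), set as the call begins (- or left out, the last holds). The fingers move at their own pace and stop on an object; FORCE is the grip in N (left out, the last holds). Time passes only in rows, so rows that do not move let the fingers close. It gives the time, the measured TCP pose, the force, the opening and the grip force at its end, in the units of the state.
- manip.sense(): the state, without advancing time (a new reading comes with each control period).
- manip.get_image(name): name is "scene" or "top"; returns a dict with "pixels" (420x560x3 uint8, red, green, blue), "range_z" (420x560 float32, m along the optical axis (not along the pixel's ray), 0 where there is no reading), "fx", "fy", "cx", "cy" (pixels), "distortion" ([k1, k2, p1, p2, k3] as OpenCV has them; the pictures are not rectified), "rvec" (rotation vector, rad) and "tvec" (3), from world to camera coordinates, as OpenCV has them. Camera axes: x right, y down, z forward; pixel columns grow to the right and rows downward; lengths in m; the calibration is good to about 2 mm. A picture is of the moment at which its call begins.
- manip.hand_in(): hands the job in; it is judged then, once.
Trained networks look in a picture, given as the dict that the camera call returned (one of the last four; its "shot" number tells which), for a name from the list of things; names that differ only in an ending like _2 or _b are one class to them, and where a whole thing is asked for, a point or a joint stands for the part that bears it (a point fixed in the world has none). Each returns a list of dicts, best first, with "confidence" (0 to 1); they miss things now and then, are a little off and sometimes report something else, mostly with a low value. They report only what shows in the picture. A call takes as long as a camera call.
- manip.recognise(picture, label): "box" ([left, top, right, bottom] in pixels, round what is visible of it).
- manip.regions_of(picture, label): "pixels" (420x560 bool, what is visible of it) and "box" ([left, top, right, bottom] in pixels, round what is visible of it).
- manip.spot_point(picture, label): "location" ([column, row] in pixels: a listed point, or the origin of a listed thing).
The state is a dict: "clock": time; "q": joint angles; "joint_vel": joint speeds; "joint_torque": joint torques, N m; "tool_pos": TCP position; "tool_rot": TCP orientation; "force": force on the tool from outside, world axes, zero at the start; "torque": the same for the moment, N m; "gripper_width": finger opening in m; "grasp_force": force on a finger pad.
Only numpy, scipy, OpenCV 4.12 (cv2) and the standard library are available. Lean on these libraries where they do the work, as an engineer would, in place of code of your own. Each camera call takes 0.05 s, during which the arm holds its last target. There are 200 camera calls.

## Working session

There is one attempt and no reset: what is moved stays moved. The work goes in short steps, Python scripts to look and compute and a shell command to move; the robot and the scene stay as the last step left them, time stands still between calls to the robot, and variables do not carry over. Pictures are saved under pics/ and viewed, at most 10 in all, crops included, and the job is handed in when it is done.

```bash
mkdir -p pics; cat > h.py <<'E'
import numpy as np, cv2
from station import manip
def ray(im,px):
    K=np.array([[im['fx'],0,im['cx']],[0,im['fy'],im['cy']],[0,0,1]]);D=np.array(im['distortion'])
    n=cv2.undistortPoints(np.array([[px]],float),K,D)[0,0]
    R=cv2.Rodrigues(np.array(im['rvec']))[0];t=np.array(im['tvec'])
    return -R.T@t, R.T@np.array([n[0],n[1],1])
def at_depth(im,px):
    c,d=ray(im,px);u,v=int(round(px[0])),int(round(px[1]))
    w=im['range_z'][max(v-1,0):v+2,max(u-1,0):u+2];w=w[w>0]
    return c+d*np.median(w) if len(w) else None
def at_z(im,px,z):
    c,d=ray(im,px);return c+d*(z-c[2])/d[2]
def tri(a,pa,b,pb):
    c1,d1=ray(a,pa);c2,d2=ray(b,pb)
    A=np.stack([d1,-d2],1);s=np.linalg.lstsq(A,c2-c1,rcond=None)[0]
    p,q=c1+d1*s[0],c2+d2*s[1];return (p+q)/2,np.linalg.norm(p-q)
def proj(im,P):
    K=np.array([[im['fx'],0,im['cx']],[0,im['fy'],im['cy']],[0,0,1]])
    return cv2.projectPoints(np.array(P,float).reshape(-1,3),np.array(im['rvec']),np.array(im['tvec']),K,np.array(im['distortion']))[0][:,0]
E
python3 - <<'E'
from h import *
np.set_printoptions(precision=4,suppress=True)
s=manip.get_image('scene');t=manip.get_image('top')
cv2.imwrite('pics/s0.png',s['pixels'][:,:,::-1]);cv2.imwrite('pics/t0.png',t['pixels'][:,:,::-1])
for l in ['hold_down','head','lever_pivot','lever_ball','scribe_mid','cleat_top','board','iron_weight','mallet','vent_rod']:
    r=[]
    for n,im in (('s',s),('t',t)):
        o=manip.spot_point(im,l)
        if o:
            r.append((im,o[0]['location']));print(l,n,o[0]['location'],round(o[0]['confidence'],2),at_depth(im,o[0]['location']))
    if len(r)==2: print('   tri',*tri(*r[0],*r[1]))
st=manip.sense();print(st['tool_pos'],st['tool_rot'],st['q'],st['clock'],st['force'])
E
```

```text
hold_down s [283.8, 261.2] 0.87 [0.7238 0.2475 0.2505]
head s [245.9, 246.3] 0.69 [0.7502 0.11   0.2037]
head t [259.5, 172.4] 0.69 [0.7055 0.0785 0.2546]
   tri [0.726  0.0797 0.157 ] 0.006647007442683454
lever_pivot s [222.0, 203.7] 0.78 [ 0.7226 -0.0459  0.2358]
lever_pivot t [303.0, 172.2] 0.66 [ 0.7094 -0.0423  0.2338]
   tri [ 0.7151 -0.0468  0.2289] 0.012491221532074473
lever_ball s [266.9, 165.5] 0.95 [ 0.5687 -0.0233  0.3187]
lever_ball t [301.3, 225.5] 0.91 [ 0.5555 -0.0299  0.3256]
   tri [ 0.5583 -0.0329  0.3062] 0.004902027018921386
scribe_mid s [269.6, 256.5] 0.56 [0.7655 0.2398 0.2951]
scribe_mid t [260.5, 204.0] 0.65 [0.6405 0.0826 0.0451]
   tri [0.6414 0.0816 0.0462] 0.0027709538195310342
cleat_top s [322.0, 228.8] 0.86 [0.454  0.1175 0.0797]
cleat_top t [250.7, 263.1] 0.97 [0.4516 0.1127 0.0743]
   tri [0.4509 0.1133 0.0739] 0.0018500271365996515
board s [272.4, 259.6] 0.86 [0.7641 0.2496 0.2907]
board t [262.4, 206.2] 0.61 [0.633  0.0764 0.048 ]
   tri [0.6335 0.079  0.0223] 0.0057698984656177794
iron_weight s [360.8, 313.6] 0.87 [0.5691 0.4173 0.0502]
iron_weight t [173.1, 236.4] 0.59 [0.5362 0.3633 0.0555]
   tri [ 0.5342  0.3863 -0.0215] 0.011670615017841984
mallet s [226.0, 162.0] 0.83 [ 0.4608 -0.4281  0.0021]
vent_rod s [394.7, 326.2] 0.64 [0.4971 0.496  0.0056]
vent_rod t [134.5, 249.9] 0.56 [ 0.4925  0.5085 -0.0011]
   tri [0.4962 0.5006 0.0113] 0.009993352070441237
[0.1269 0.5352 0.2313] [-0.3649 -3.1203 -0.    ] [1.338  0.0869 0.1759 1.6598 0.     1.5708] 1.1 [-0.22    0.7365 -0.4619]
```

View pics/s0.png

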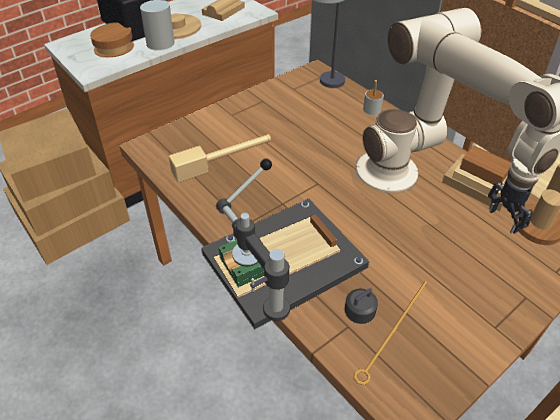

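View pics/t0.png

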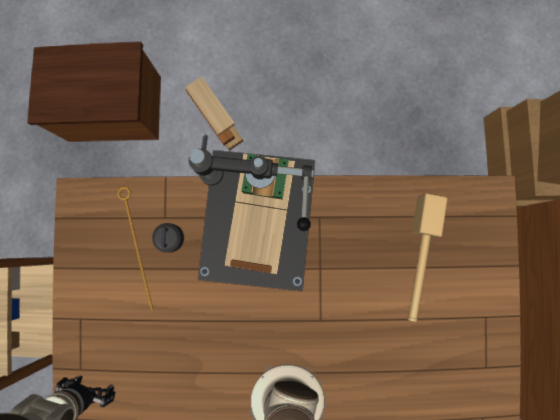

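The scene view shows the press with its lever ball at (267,165), the board on the bed, and the weight at (361,305). The top view shows the bed turned a few degrees, with its corners near (215,152), (314,160), (303,291) and (199,280), and the board turned slightly on it. The ball is at (303,225) and the cleat at (251,265). Next I'll fit the bed and board poses and refine the ball position.

```bash
cat >> h.py <<'E'
def cloud(im):
    v,u=np.mgrid[0:420,0:560];K=np.array([[im['fx'],0,im['cx']],[0,im['fy'],im['cy']],[0,0,1]])
    n=cv2.undistortPoints(np.stack([u,v],-1).reshape(-1,1,2).astype(float),K,np.array(im['distortion']))[:,0]
    z=im['range_z'].reshape(-1);P=np.c_[n*z[:,None],z]
    R=cv2.Rodrigues(np.array(im['rvec']))[0];W=((P-np.array(im['tvec']))@R).reshape(420,560,3);W[im['range_z']==0]=9
    return W
def mask(im,l):
    o=manip.regions_of(im,l);return (o[0]['pixels'],o[0]['confidence']) if o else (np.zeros((420,560),bool),0)
def rect(P):
    (c,s,a)=cv2.minAreaRect(P.astype(np.float32));return np.array(c),np.array(s),(a+45)%90-45
E
python3 - <<'E'
from h import *
np.set_printoptions(precision=4,suppress=True)
s=manip.get_image('scene');t=manip.get_image('top')
for n,im in (('s',s),('t',t)):
    W=cloud(im)
    mh,_=mask(im,'hold_down');mb,c=mask(im,'board')
    a=mh&(abs(W[...,2]-.035)<.008);b=mb&(abs(W[...,2]-.047)<.008)
    print(n,'bed',a.sum(),rect(W[a][:,:2]),np.median(W[a][:,2]));print(n,'board',c,b.sum(),rect(W[b][:,:2]),np.median(W[b][:,2]))
    mc,c=mask(im,'cleat_top');b=mc&(abs(W[...,2]-.077)<.008);print('cleat',c,b.sum(),b.any() and (rect(W[b][:,:2]),W[b].mean(0)))
    for l in ['lever_ball']:
        o=manip.recognise(im,l);print(l,o and (o[0]['box'],o[0]['confidence']))
        if o:
            x0,y0,x1,y1=o[0]['box'];print(at_depth(im,((x0+x1)/2,(y0+y1)/2)))
    m,c=mask(im,'core_half');print('core',c,m.sum())
    for l in ['iron_weight','mallet','vent_rod']:
        m,c=mask(im,l)
        if m.any(): print(l,W[m].min(0),W[m].max(0))
E
```

```text
s bed 4844 (array([0.5964, 0.1088]), array([0.38  , 0.4372]), -5.71759033203125) 0.03629037358866019
s board 0.77 2450 (array([0.6173, 0.0856]), array([0.1785, 0.3725]), -8.961372375488281) 0.04827491968456439
cleat 0.66 406 ((array([0.6123, 0.0882]), array([0.135 , 0.3583]), -9.387649536132812), array([0.5901, 0.1064, 0.0779]))
lever_ball ([214.3, 156.6, 272.5, 217.2], 0.7)
[ 0.6459 -0.0402  0.2639]
core 0.68 875
iron_weight [ 0.4579  0.3402 -0.0062] [9. 9. 9.]
mallet [ 0.2673 -0.5086 -0.0014] [9. 9. 9.]
vent_rod [ 0.3022  0.446  -0.0033] [9. 9. 9.]
t bed 6509 (array([0.5928, 0.0986]), array([0.3465, 0.4324]), -6.06390380859375) 0.03428312116751639
t board 0.62 3912 (array([0.6125, 0.0859]), array([0.1707, 0.3703]), -9.359176635742188) 0.04622524273571577
cleat 0.77 398 ((array([0.6081, 0.0858]), array([0.1288, 0.3568]), -9.473442077636719), array([0.5065, 0.1026, 0.0772]))
lever_ball ([297.4, 167.4, 312.3, 229.8], 0.84)
[ 0.6302 -0.0435  0.2752]
core 0.92 758
iron_weight [ 0.4857  0.3393 -0.0056] [9. 9. 9.]
mallet [ 0.2657 -0.5119 -0.0064] [9. 9. 9.]
vent_rod [ 0.3033  0.445  -0.0066] [0.6976 0.5687 0.0157]
```

The top-view fits match the stated sizes (bed 432×346 mm, board 370×171 mm). The predicted pivot and ball positions agree with the triangulated ones. First I'll rise and turn the tool, then work out the approach to the ball.

```bash
cat >> h.py <<'E'
a=-0.1055;EX=np.array([np.cos(a),np.sin(a),0]);EY=np.array([-np.sin(a),np.cos(a),0]);O=np.array([.593,.0986,0])
def bed(x,y,z): return O+x*EX+y*EY+np.array([0,0,z])
def tobed(p): d=np.array(p)-O;return np.array([d@EX,d@EY,p[2]])
def go(target,n=None):
    st=manip.sense();R=cv2.Rodrigues(np.array(st['tool_rot'],float))[0]
    d=R.T@(np.array(target)-st['tool_pos'])/.03
    yaw=np.arctan2(-R[0,1],R[1,1])
    print('clock',st['clock'],'bed',tobed(st['tool_pos']).round(4),'tcp',np.round(st['tool_pos'],4),'tool y yaw',round(yaw,4),'tilt',R[:,2].round(3),'F',np.round(st['force'],1),'w',st['gripper_width'],'g',st['grasp_force']);print('units',d.round(3),'rows>=',int(np.ceil(abs(d).max())))
E
python3 -m creep '[[[0,0,-1],[0,0,-0.8]],[[0,0,-1],[0,0,-0.8]],[[0,0,-1],[0,0,0]],[[0,0,-1],[0,0,0]],[[0,0,-0.7],[0,0,0]],[[0,0,0],[0,0,0]]]' 1
python3 - <<'E'
from h import *
print(manip.tcp_to_grasp)
go(bed(-.018,-.135,.375))
E
```

```text
clock: 2.6
tool_pos: [0.127, 0.5356, 0.3752]
tool_rot: [0.165, 3.137, 0.007]
force: [-0.0, -0.5, 0.5]
gripper_width: 0.0852
grasp_force: 0.0
0.0187
clock 2.6 bed [-0.5094  0.3855  0.3752] tcp [0.127  0.5356 0.3752] tool y yaw -0.1048 tilt [ 0.001  0.004 -1.   ] F [-0.  -0.5  0.5] w 0.0851952120415083 g 0.0
units [-16.369 -17.36   -0.06 ] rows>= 18
```

```bash
python3 -m creep '[[[-0.9,-0.96,0],[0,0,0]],[[-0.9,-0.96,0],[0,0,0]],[[-0.9,-0.96,0],[0,0,0]],[[-0.9,-0.96,0],[0,0,0]],[[-0.9,-0.96,0],[0,0,0]],[[-0.9,-0.96,0],[0,0,0]],[[-0.9,-0.96,0],[0,0,0]],[[-0.9,-0.96,0],[0,0,0]],[[-0.9,-0.96,0],[0,0,0]],[[-0.9,-0.96,0],[0,0,0]]]'
python3 -c "
from h import *
go(bed(-.018,-.135,.375))"
```

```text
clock: 3.6
tool_pos: [0.3659, 0.219, 0.3715]
tool_rot: [-0.164, -3.137, 0.0]
force: [-0.2, 1.0, -0.5]
gripper_width: 0.0854
grasp_force: 0.0
clock 3.6 bed [-0.2385  0.0958  0.3715] tcp [0.3659 0.219  0.3715] tool y yaw -0.1047 tilt [-0. -0. -1.] F [-0.2  1.  -0.5] w 0.08536033707912481 g 0.0
units [-7.345 -7.7   -0.117] rows>= 8
```

```bash
python3 -m creep '[[[-0.9,-0.96,0],[0,0,0]],[[-0.9,-0.96,0],[0,0,0]],[[-0.9,-0.96,0],[0,0,0]],[[-0.9,-0.96,0],[0,0,0]],[[-0.9,-0.96,0],[0,0,0]],[[-0.9,-0.96,0],[0,0,0]],[[-0.9,-0.96,0],[0,0,0]],[[0,0,0],[0,0,0]]]'
python3 - <<'E'
from h import *
go(bed(-.018,-.135,.375))
s=manip.get_image('scene');t=manip.get_image('top')
cv2.imwrite('pics/s1.png',cv2.resize(s['pixels'][80:300,140:420,::-1],None,fx=2.5,fy=2.5))
r=[]
for im in (s,t):
    o=manip.spot_point(im,'lever_ball')
    print([(x['location'],round(x['confidence'],2)) for x in o]); r+=[im,o[0]['location']] if o else []
if len(r)==4: print(tri(*r),tobed(tri(*r)[0]))
E
```

```text
clock: 4.4
tool_pos: [0.5341, -0.003, 0.3695]
tool_rot: [-0.17, -3.134, 0.001]
force: [-0.2, 0.4, -0.2]
gripper_width: 0.0852
grasp_force: 0.0
clock 4.4 bed [-0.0478 -0.1072  0.3695] tcp [ 0.5341 -0.003   0.3695] tool y yaw -0.1084 tilt [-0.003 -0.001 -1.   ] F [-0.2  0.4 -0.2] w 0.08515996321357801 g 0.0
units [-0.996 -0.924 -0.184] rows>= 1
[([267.8, 164.4], 0.79)]
[]
```

View pics/s1.png

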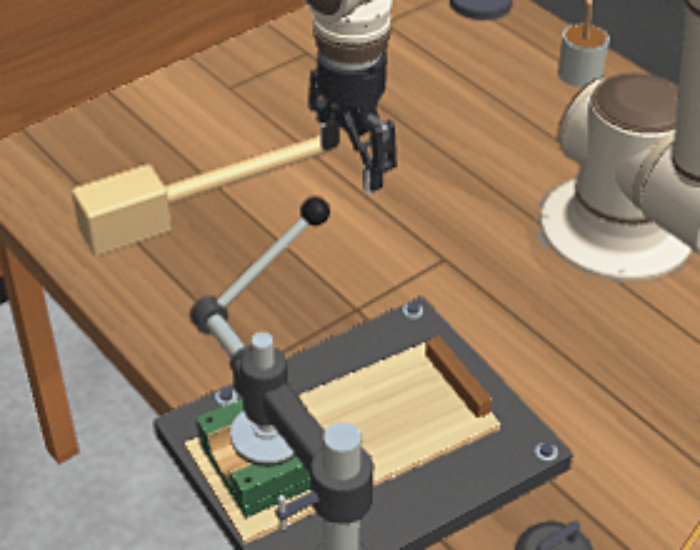

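The crop shows the gripper open above and behind the ball at (315,210), with a clear path. Next: over the ball, straight down, then grip.

```bash
python3 -m creep '[[[-0.5,-0.47,0],[0,0,0]],[[-0.5,-0.47,0],[0,0,0]],[[0,0,0.8],[0,0,0]],[[0,0,0.8],[0,0,0]],[[0,0,0.6],[0,0,0]],[[0,0,0],[0,0,0]],[[0,0,0],[0,0,0]]]'
python3 - <<'E'
from h import *
go(bed(-.018,-.135,.286))
E
```

```text
clock: 5.3
tool_pos: [0.5585, -0.0301, 0.3072]
tool_rot: [0.163, 3.137, 0.0]
force: [0.4, 0.6, 0.2]
gripper_width: 0.0854
grasp_force: 0.0
clock 5.3 bed [-0.0208 -0.1316  0.3072] tcp [ 0.5585 -0.0301  0.3072] tool y yaw -0.1036 tilt [ 0.001  0.    -1.   ] F [0.4 0.6 0.2] w 0.08537971675833253 g 0.0
units [-0.091 -0.113  0.708] rows>= 1
```

```bash
python3 -m creep '[[[-0.05,-0.1,0.35],[0,0,0]],[[0,0,0.35],[0,0,0]],[[0,0,0],[0,0,0]]]' && python3 -m creep '[[[0,0,0],[0,0,0]],[[0,0,0],[0,0,0]],[[0,0,0],[0,0,0]],[[0,0,0],[0,0,0]],[[0,0,0],[0,0,0]],[[0,0,0],[0,0,0]],[[0,0,0],[0,0,0]],[[0,0,0],[0,0,0]]]' 0 30
python3 - <<'E'
from h import *
go(bed(-.018,-.135,.286))
E
```

```text
clock: 5.6
tool_pos: [0.56, -0.0341, 0.2837]
tool_rot: [-0.165, -3.135, -0.0]
force: [-0.5, -0.4, 0.1]
gripper_width: 0.0854
grasp_force: 0.0
clock: 6.4
tool_pos: [0.5602, -0.0354, 0.286]
tool_rot: [0.166, 3.136, -0.004]
force: [-2.5, -6.8, 2.3]
gripper_width: 0.0342
grasp_force: 29.6
clock 6.4 bed [-0.0185 -0.1367  0.286 ] tcp [ 0.5602 -0.0354  0.286 ] tool y yaw -0.1059 tilt [ 0.001 -0.003 -1.   ] F [-2.5 -6.8  2.3] w 0.034170717538436285 g 29.5737424492836
units [-0.018  0.057  0.001] rows>= 1
```

```bash
python3 -m creep '[[[0,-0.05,0],[0,0,0]],[[0,0,0],[0,0,0]],[[0,0,0],[0,0,0]],[[0.15,0,0.26],[0,0,0]],[[0.14,0,0.26],[0,0,0]],[[0.12,0,0.28],[0,0,0]],[[0.12,0,0.28],[0,0,0]],[[0,0,0],[0,0,0]]]' 0 80
python3 - <<'E'
from h import *
c=np.cos(.3585);z=np.sin(.3585)
go(bed(.135-.18*c,-.137,.215+.18*z-.024))
s=manip.get_image('scene')
cv2.imwrite('pics/s2.png',cv2.resize(s['pixels'][120:290,180:380,::-1],None,fx=3,fy=3))
E
```

```text
clock: 7.2
tool_pos: [0.5446, -0.0338, 0.2527]
tool_rot: [0.164, 3.136, -0.0]
force: [3.4, -0.4, 3.7]
gripper_width: 0.0329
grasp_force: 81.1
clock 7.2 bed [-0.0342 -0.1368  0.2527] tcp [ 0.5446 -0.0338  0.2527] tool y yaw -0.1045 tilt [ 0.001 -0.    -1.   ] F [ 3.4 -0.4  3.7] w 0.03287655473759896 g 81.14023447036743
units [-0.021 -0.007 -0.05 ] rows>= 1
```

View pics/s2.png

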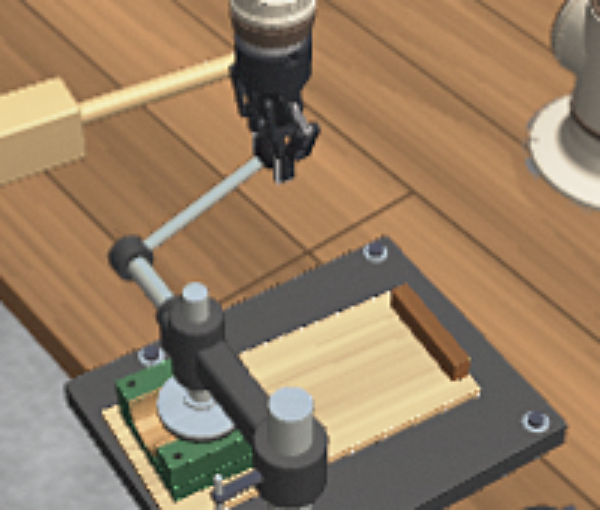

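The lever is following: the ball is in the fingers at (275,150) and the pad has dropped. I'll continue the arc.

```bash
python3 -m creep '[[[0.18,0,0.57],[0,0,0]],[[0.12,0,0.59],[0,0,0]],[[0.06,0,0.6],[0,0,0]],[[0,0,0.6],[0,0,0]],[[-0.05,0,0.6],[0,0,0]],[[-0.05,0,0.3],[0,0,0]],[[-0.06,0,0.29],[0,0,0]],[[0,0,0],[0,0,0]]]'
python3 - <<'E'
from h import *
t=-.2415
go(bed(.135-.18*np.cos(t),-.137,.215+.18*np.sin(t)-.024))
E
```

```text
clock: 8.05
tool_pos: [0.5448, -0.0339, 0.1498]
tool_rot: [0.167, 3.122, -0.001]
force: [25.9, -0.7, 14.7]
gripper_width: 0.0332
grasp_force: 88.2
clock 8.05 bed [-0.034  -0.1369  0.1498] tcp [ 0.5448 -0.0339  0.1498] tool y yaw -0.1068 tilt [ 0.015 -0.001 -1.   ] F [25.9 -0.7 14.7] w 0.03322007533236136 g 88.15597772598267
units [ 0.195 -0.005  0.06 ] rows>= 1
```

```bash
python3 -m creep '[[[-0.15,0,0],[0,0,0]],[[-0.09,0,0.29],[0,0,0]],[[-0.1,0,0.28],[0,0,0]],[[-0.11,0,0.28],[0,0,0]],[[-0.12,0,0.28],[0,0,0]],[[-0.06,0,0.14],[0,0,0]],[[0,0,0],[0,0,0]],[[0,0,0],[0,0,0]]]'
python3 - <<'E'
from h import *
t=-.4915
go(bed(.135-.18*np.cos(t),-.137,.215+.18*np.sin(t)-.024))
E
```

```text
clock: 8.85
tool_pos: [0.5629, -0.0358, 0.1138]
tool_rot: [0.167, 3.122, 0.0]
force: [15.3, -2.6, 22.6]
gripper_width: 0.0313
grasp_force: 97.2
clock 8.85 bed [-0.0157 -0.1368  0.1138] tcp [ 0.5629 -0.0358  0.1138] tool y yaw -0.1065 tilt [ 0.015 -0.001 -1.   ] F [15.3 -2.6 22.6] w 0.0312526785214054 g 97.24939942359924
units [ 0.269 -0.006  0.256] rows>= 1
```

```bash
python3 - <<'E'
from h import *
s=manip.get_image('scene');t=manip.get_image('top')
pv=bed(.135,-.135,.215);c=s['pixels'].copy()
W=cloud(s)
# bar points: near lever plane
B=np.stack([(W-O)@EX,(W-O)@EY,W[...,2]],-1)
m=(abs(B[...,1]+.135)<.02)&(B[...,0]>.0)&(B[...,0]<.11)&(B[...,2]>.09)&(B[...,2]<.4)
P=B[m]-[.135,0,.215];print(m.sum());p=np.polyfit(-P[:,0],P[:,2],1);print('slope angle',np.degrees(np.arctan(p[0])),p)
W2=cloud(t);
for im,Wc in((s,W),(t,W2)):
    mc,cf=mask(im,'core_half');z=Wc[mc][:,2];print('core top z',cf,np.percentile(z,[50,80,90,95]))
cv2.imwrite('pics/s3.png',cv2.resize(c[140:310,180:380,::-1],None,fx=3,fy=3))
E
```

```text
432
slope angle 39.0134227759288 [ 0.810172   -0.03111243]
core top z 0.56 [0.09203776 0.10357425 0.10544774 0.10669341]
core top z 0.88 [0.09946324 0.10253492 0.10404651 0.10569079]
```

View pics/s3.png

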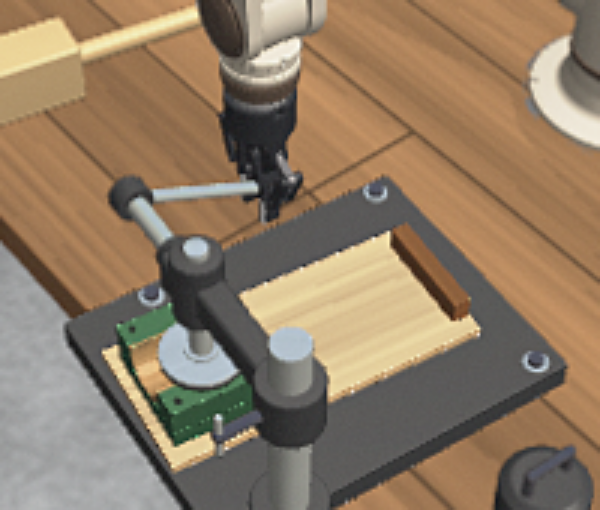

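```bash
python3 - <<'E'
from h import *
s=manip.get_image('scene')
def pl(px):
    c,d=ray(s,px);k=(-.135-(c-O)@EY)/(d@EY);return tobed(c+k*d)
A=pl((180+160/3,140+193.5/3));B=pl((180+254/3,140+187.5/3));print(pl((180+130/3,140+195/3)),A,B)
d=B-A;print('lever angle below deg',np.degrees(np.arctan2(d[2],-d[0])))
for l in (.85,.95,1.05):
    t=np.radians(32)-l
    print(l,proj(s,[bed(.135-r*np.cos(t),-.135,.215+r*np.sin(t)) for r in (0,.16)]).round(1).tolist())
E
```

```text
[ 0.13792099 -0.135       0.22260677] [ 0.10427731 -0.135       0.20644539] [-0.0078963  -0.135       0.15455348]
lever angle below deg -24.825431334279298
0.85 [[224.4, 206.4], [267.4, 198.1]]
0.95 [[224.4, 206.4], [266.0, 202.0]]
1.05 [[224.4, 206.4], [264.2, 206.0]]
```

The lever is at about 0.95–0.99 rad, and the half looks seated. I'll push a few mm further to be sure.

```bash
python3 -m creep '[[[-0.1,0,0.12],[0,0,0]],[[-0.05,0,0.1],[0,0,0]],[[0,0,0],[0,0,0]],[[0,0,0],[0,0,0]]]'
python3 - <<'E'
from h import *
go(bed(-.02,-.137,.286))
s=manip.get_image('scene');c=s['pixels'][170:230,210:290,::-1]
cv2.imwrite('pics/s4.png',cv2.resize(c,None,fx=8,fy=8,interpolation=cv2.INTER_CUBIC))
E
```

```text
clock: 9.5
tool_pos: [0.5662, -0.0361, 0.1068]
tool_rot: [0.167, 3.125, 0.001]
force: [9.7, -2.9, 22.4]
gripper_width: 0.0307
grasp_force: 95.4
clock 9.5 bed [-0.0125 -0.1368  0.1068] tcp [ 0.5662 -0.0361  0.1068] tool y yaw -0.107 tilt [ 0.012  0.    -1.   ] F [ 9.7 -2.9 22.4] w 0.03065432966829408 g 95.42276859283447
units [ 1.790e-01  2.000e-03 -5.977e+00] rows>= 6
```

View pics/s4.png

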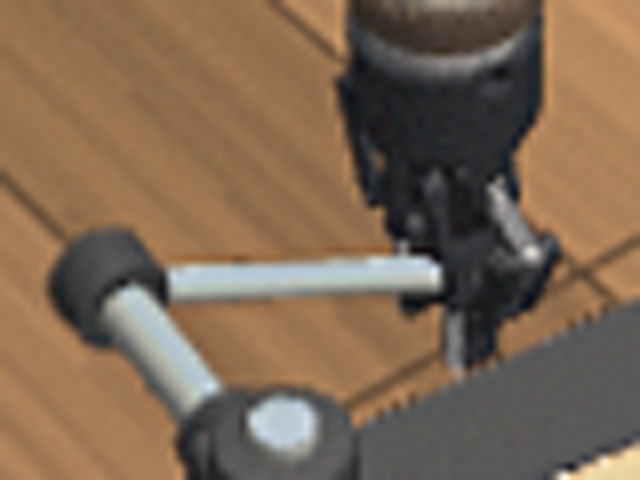

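```bash
python3 - <<'E'
from h import *
s=manip.get_image('scene')
f=lambda P:((proj(s,P)-[210,170])*8).round(0).tolist()
T=np.array(manip.sense()['tool_pos'])
for l in (.95,1.,1.05):
    t=np.radians(32)-l; b=bed(.135-.18*np.cos(t),-.135,.215+.18*np.sin(t)); print(l,tobed(b),f([b,bed(.135-.025*np.cos(t),-.135,.215+.025*np.sin(t)),bed(.135-.163*np.cos(t),-.135,.215+.163*np.sin(t))]))
print('tcp, +-15mm y, grasp',f([T,T+.016*EY,T-.016*EY,T+[0,0,.019],T+[0,0,.03]]))
W=cloud(s);B=np.stack([(W-O)@EX,(W-O)@EY,W[...,2]],-1)
for v in range(200,216,2):
    print(v,[(u,*(1000*B[v,u]).round(0).astype(int)) for u in range(260,280,2)])
E
```

```text
0.95 [-0.03138116 -0.135       0.14631733] [[487.0, 252.0], [169.0, 285.0], [454.0, 256.0]]
1.0 [-0.02774052 -0.135       0.13808757] [[479.0, 270.0], [168.0, 288.0], [447.0, 272.0]]
1.05 [-0.02369312 -0.135       0.13005006] [[471.0, 288.0], [167.0, 291.0], [440.0, 288.0]]
tcp, +-15mm y, grasp [[446.0, 335.0], [467.0, 359.0], [426.0, 311.0], [446.0, 303.0], [445.0, 284.0]]
200 [(260, np.int64(-5), np.int64(-159), np.int64(147)), (262, np.int64(-10), np.int64(-156), np.int64(147)), (264, np.int64(3), np.int64(-121), np.int64(183)), (266, np.int64(-6), np.int64(-124), np.int64(176)), (268, np.int64(-9), np.int64(-116), np.int64(182)), (270, np.int64(-19), np.int64(-120), np.int64(173)), (272, np.int64(-9), np.int64(-92), np.int64(202)), (274, np.int64(-13), np.int64(-87), np.int64(203)), (276, np.int64(-15), np.int64(-79), np.int64(209)), (278, np.int64(-20), np.int64(-75), np.int64(210))]
202 [(260, np.int64(5), np.int64(-143), np.int64(156)), (262, np.int64(1), np.int64(-136), np.int64(161)), (264, np.int64(4), np.int64(-119), np.int64(177)), (266, np.int64(-4), np.int64(-121), np.i
[... 2748 characters left out ...]
4(-214), np.int64(-2)), (274, np.int64(-86), np.int64(-201), np.int64(9)), (276, np.int64(-91), np.int64(-197), np.int64(9)), (278, np.int64(-86), np.int64(-176), np.int64(30))]
214 [(260, np.int64(-42), np.int64(-225), np.int64(2)), (262, np.int64(-48), np.int64(-222), np.int64(1)), (264, np.int64(-54), np.int64(-217), np.int64(2)), (266, np.int64(-2), np.int64(-118), np.int64(120)), (268, np.int64(-3), np.int64(-107), np.int64(129)), (270, np.int64(-15), np.int64(-115), np.int64(115)), (272, np.int64(-79), np.int64(-204), np.int64(-1)), (274, np.int64(-66), np.int64(-171), np.int64(37)), (276, np.int64(-70), np.int64(-164), np.int64(40)), (278, np.int64(-76), np.int64(-161), np.int64(39))]
```

The lever is at about 1.0 rad, but the ball has slid toward the robot side of the pads (grip width 30.7 mm, and the pads' squeeze pushes the tool outward). I'll recentre the fingers on the ball slowly before easing up.

```bash
python3 -m creep '[[[0.15,0,0.05],[0,0,0]],[[0.15,0,0.05],[0,0,0]],[[0,0,0],[0,0,0]]]' 0 80
python3 - <<'E'
from h import *
go(bed(-.024,-.137,.11))
E
```

```text
clock: 9.9
tool_pos: [0.5652, -0.036, 0.1094]
tool_rot: [0.167, 3.105, -0.0]
force: [39.8, -6.7, 35.6]
gripper_width: 0.0309
grasp_force: 100.7
clock 9.9 bed [-0.0135 -0.1368  0.1094] tcp [ 0.5652 -0.036   0.1094] tool y yaw -0.1073 tilt [ 0.032 -0.002 -0.999] F [39.8 -6.7 35.6] w 0.03091193440851797 g 100.70494294166565
units [ 0.35  -0.008 -0.032] rows>= 1
```

```bash
python3 -m creep '[[[0,0,0],[0,0,0]],[[0,0,0],[0,0,0]]]' 0 60
python3 -m creep '[[[0,0,0],[0,0,0]],[[0,0,0],[0,0,0]]]' 0 48
```

```text
clock: 10.1
tool_pos: [0.5652, -0.036, 0.1093]
tool_rot: [0.167, 3.105, -0.0]
force: [39.8, -5.2, 35.2]
gripper_width: 0.0313
grasp_force: 100.5
clock: 10.3
tool_pos: [0.5652, -0.036, 0.1092]
tool_rot: [0.167, 3.105, -0.0]
force: [38.8, -5.9, 35.7]
gripper_width: 0.0311
grasp_force: 100.5
```

The fingers are holding by position and the ball is stuck firmly, even with 50 N of outward pull. So I'll ease up along the arc with the contact chord as pivot, slowly, checking forces as I go.

```bash
python3 -m creep '[[[0.1,0,-0.26],[0,0,0]],[[0.09,0,-0.27],[0,0,0]],[[0.08,0,-0.27],[0,0,0]],[[0,0,0],[0,0,0]]]' 0 60
python3 -c "
from h import *
go(bed(-.024,-.137,.11))"
```

```text
clock: 10.7
tool_pos: [0.5562, -0.0351, 0.1322]
tool_rot: [0.167, 3.107, -0.0]
force: [44.6, -4.8, 23.9]
gripper_width: 0.0313
grasp_force: 100.3
clock 10.7 bed [-0.0225 -0.1368  0.1322] tcp [ 0.5562 -0.0351  0.1322] tool y yaw -0.1075 tilt [ 0.03  -0.002 -1.   ] F [44.6 -4.8 23.9] w 0.0312942000457908 g 100.26970982551575
units [ 0.071 -0.007  0.739] rows>= 1
```

```bash
python3 -m creep '[[[0.06,0,-0.28],[0,0,0]],[[0.04,0,-0.28],[0,0,0]],[[0.03,0,-0.29],[0,0,0]],[[0.01,0,-0.29],[0,0,0]],[[0,0,-0.29],[0,0,0]],[[0,0,0],[0,0,0]]]'
python3 -c "
from h import *
go(bed(-.024,-.137,.11))"
```

```text
clock: 11.3
tool_pos: [0.5443, -0.0335, 0.1689]
tool_rot: [0.161, 3.128, 0.001]
force: [17.8, -1.8, 4.9]
gripper_width: 0.031
grasp_force: 148.3
clock 11.3 bed [-0.0345 -0.1365  0.1689] tcp [ 0.5443 -0.0335  0.1689] tool y yaw -0.1031 tilt [ 0.01 -0.   -1.  ] F [17.8 -1.8  4.9] w 0.031007347023658493 g 148.34524348843843
units [-0.333 -0.019  1.967] rows>= 2
```

```bash
python3 -m creep '[[[0.03,0,-0.29],[0,0,0]],[[0.01,0,-0.29],[0,0,0]],[[0,0,-0.29],[0,0,0]],[[-0.02,0,-0.29],[0,0,0]],[[0,0,0],[0,0,0]]]' 0 50
python3 -c "
from h import *
go(bed(-.024,-.137,.11))"
```

```text
clock: 11.8
tool_pos: [0.5402, -0.0334, 0.2024]
tool_rot: [0.165, 3.136, 0.0]
force: [-1.7, 1.8, 4.8]
gripper_width: 0.0306
grasp_force: 53.9
clock 11.8 bed [-0.0386 -0.1368  0.2024] tcp [ 0.5402 -0.0334  0.2024] tool y yaw -0.1053 tilt [ 0.002  0.    -1.   ] F [-1.7  1.8  4.8] w 0.030576637233699536 g 53.88200417160988
units [-0.481 -0.007  3.08 ] rows>= 4
```

```bash
python3 -m creep '[[[-0.03,0,-0.29],[0,0,0]],[[-0.03,0,-0.29],[0,0,0]],[[-0.05,0,-0.29],[0,0,0]],[[-0.06,0,-0.28],[0,0,0]],[[-0.08,0,-0.28],[0,0,0]],[[0,0,0],[0,0,0]]]'
python3 -c "
from h import *
go(bed(-.024,-.137,.11))"
```

```text
clock: 12.4
tool_pos: [0.5499, -0.0344, 0.2443]
tool_rot: [0.165, 3.132, -0.0]
force: [15.1, 0.8, -2.7]
gripper_width: 0.0305
grasp_force: 47.1
clock 12.4 bed [-0.0288 -0.1368  0.2443] tcp [ 0.5499 -0.0344  0.2443] tool y yaw -0.1052 tilt [ 0.005 -0.    -1.   ] F [15.1  0.8 -2.7] w 0.03046509007983103 g 47.13938478380442
units [-0.14  -0.006  4.476] rows>= 5
```

```bash
python3 -m creep '[[[-0.11,0,-0.27],[0,0,0]],[[-0.12,0,-0.27],[0,0,0]],[[-0.13,0,-0.26],[0,0,0]],[[-0.14,0,-0.26],[0,0,0]],[[-0.09,0,-0.15],[0,0,0]],[[0,0,0],[0,0,0]]]'
python3 - <<'E'
from h import *
go(bed(-.018,-.137,.286))
s=manip.get_image('scene')
t=.5585-.03
P=[bed(.135-r*np.cos(t),-.135,.215+r*np.sin(t)) for r in (.025,.163)]
for l in (0,.05,.1,.2):
    t=np.radians(32)-l;print(l,((proj(s,[bed(.135-r*np.cos(t),-.135,.215+r*np.sin(t)) for r in (.025,.163)])-[210,150])*8).round(0).tolist())
cv2.imwrite('pics/s5.png',cv2.resize(s['pixels'][150:225,210:300,::-1],None,fx=8,fy=8,interpolation=cv2.INTER_CUBIC))
E
```

```text
clock: 13.0
tool_pos: [0.5635, -0.0359, 0.2703]
tool_rot: [-0.164, -3.12, -0.001]
force: [5.9, 1.2, -48.9]
gripper_width: 0.0304
grasp_force: 110.4
clock 13.0 bed [-0.0152 -0.1369  0.2703] tcp [ 0.5635 -0.0359  0.2703] tool y yaw -0.1051 tilt [-0.017  0.001 -1.   ] F [  5.9   1.2 -48.9] w 0.03040527951193049 g 110.44181406497955
units [ 0.104 -0.005 -0.522] rows>= 1
0 [[162.0, 405.0], [422.0, 150.0]]
0.05 [[163.0, 407.0], [431.0, 160.0]]
0.1 [[165.0, 408.0], [440.0, 170.0]]
0.2 [[167.0, 411.0], [455.0, 194.0]]
```

View pics/s5.png

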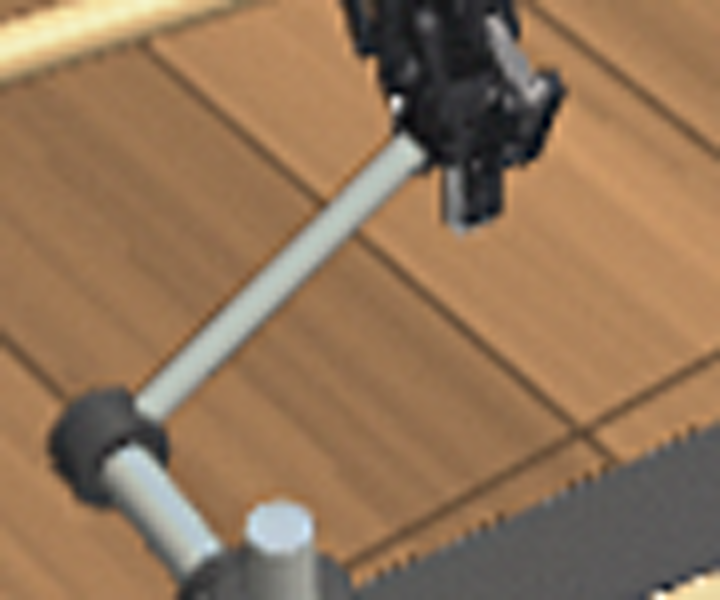

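The bar runs from (150,405) to (408,150), which matches the fully-up prediction, and the −49 N shows it is on its stop. I'll relax that and release gently.

```bash
python3 -m creep '[[[0,0,0.15],[0,0,0]],[[0,0,0.1],[0,0,0]],[[0,0,0],[0,0,0]]]'
python3 -m creep '[[[0,0,0],[0,0,0]],[[0,0,0],[0,0,0]],[[0,0,0],[0,0,0]]]' 0.45
python3 -m creep '[[[0,0,0],[0,0,0]],[[0,0,0],[0,0,0]],[[0,0,0],[0,0,0]],[[0,0,0],[0,0,0]],[[0,0,0],[0,0,0]]]' 1
```

```text
clock: 13.35
tool_pos: [0.5639, -0.036, 0.2696]
tool_rot: [-0.164, -3.132, -0.0]
force: [-2.3, 1.4, -30.0]
gripper_width: 0.0307
grasp_force: 106.9
clock: 13.65
tool_pos: [0.5654, -0.0362, 0.2746]
tool_rot: [0.164, 3.133, -0.0]
force: [0.1, -0.1, -0.3]
gripper_width: 0.0382
grasp_force: 0.0
clock: 14.15
tool_pos: [0.5648, -0.0361, 0.2721]
tool_rot: [-0.165, -3.137, 0.0]
force: [-0.2, -0.0, 0.4]
gripper_width: 0.0853
grasp_force: 0.0
```

```bash
python3 -m creep '[[[0,0,-0.5],[0,0,0]],[[0,0,-1],[0,0,0]],[[0,0,-1],[0,0,0]],[[0.8,0,-0.8],[0,0,0]],[[1,0.5,0],[0,0,0]],[[1,0.5,0],[0,0,0]],[[1,0.5,0],[0,0,0]],[[0,0,0],[0,0,0]]]'
python3 - <<'E'
from h import *
np.set_printoptions(precision=4,suppress=True)
go(bed(-.15,0,.2));print(np.round(manip.sense()['q'],3))
s=manip.get_image('scene');t=manip.get_image('top');r=[]
for n,im in (('s',s),('t',t)):
    W=cloud(im);mb,c=mask(im,'board');b=mb&(abs(W[...,2]-.047)<.008);print(n,c,b.sum(),rect(W[b][:,:2]))
    mc,c=mask(im,'core_half');print('core z',np.percentile(W[mc][:,2],[80,90,95]))
    o=manip.spot_point(im,'cleat_top');print(o and (o[0]['location'],o[0]['confidence'],at_depth(im,o[0]['location'])));r+=[im,o[0]['location']] if o else []
    o=manip.spot_point(im,'lever_ball');print(o and (o[0]['location'],o[0]['confidence']))
if len(r)==4: print(tri(*r))
cv2.imwrite('pics/t6.png',cv2.resize(t['pixels'][130:310,150:350,::-1],None,fx=3,fy=3))
E
```

```text
clock: 14.95
tool_pos: [0.4536, 0.0219, 0.3727]
tool_rot: [0.162, 3.135, 0.001]
force: [0.1, 0.3, -0.8]
gripper_width: 0.0855
grasp_force: 0.0
clock 14.95 bed [-0.1306 -0.091   0.3727] tcp [0.4536 0.0219 0.3727] tool y yaw -0.1032 tilt [ 0.002  0.001 -1.   ] F [ 0.1  0.3 -0.8] w 0.08547321567337292 g 0.0
units [0.653 3.03  5.758] rows>= 6
[ 0.048 -0.04   0.332  1.941  0.     0.151]
s 0.68 2468 (array([0.6141, 0.071 ]), array([0.2071, 0.3744]), -9.879081726074219)
core z [0.1039 0.1055 0.107 ]
([325.6, 226.0], 0.65, array([0.4069, 0.088 , 0.0356]))
([265.1, 162.5], 0.96)
t 0.6 3177 (array([0.6127, 0.0858]), array([0.1701, 0.3654]), -9.272232055664062)
core z [0.1024 0.104  0.1053]
([418.3, 261.9], 0.59, array([ 0.4505, -0.427 ,  0.0449]))
([303.2, 224.7], 0.59)
(array([ 0.357 , -0.2497, -0.1052]), np.float64(0.47028509373526745))
```

```bash
python3 -m creep '[[[0,0,0],[0,0,1]],[[0,0,0],[0,0,1]],[[0,0,0],[0,0,1]],[[0,0,0],[0,0,1]],[[0,0,0],[0,0,1]],[[0,0,0],[0,0,1]],[[0,0,0],[0,0,1]],[[0,0,0],[0,0,1]],[[0,0,0],[0,0,1]],[[0,0,0],[0,0,1]]]'
python3 -m creep '[[[0,0,0],[0,0,1]],[[0,0,0],[0,0,1]],[[0,0,0],[0,0,1]],[[0,0,0],[0,0,1]],[[0,0,0],[0,0,1]],[[0,0,0],[0,0,1]],[[0,0,0],[0,0,1]],[[0,0,0],[0,0,1]],[[0,0,0],[0,0,1]],[[0,0,0],[0,0,1]]]'
python3 -c "
from h import *
go([.448,.1135,.2]);print(np.round(manip.sense()['q'],3))"
```

```text
clock: 16.45
tool_pos: [0.4564, 0.0204, 0.3709]
tool_rot: [-1.378, -2.823, 0.0]
force: [-0.5, -0.2, -0.4]
gripper_width: 0.0852
grasp_force: 0.0
clock: 17.45
tool_pos: [0.4564, 0.0205, 0.3709]
tool_rot: [-2.369, -2.063, 0.0]
force: [-1.5, 0.2, 0.3]
gripper_width: 0.0853
grasp_force: 0.0
clock 17.45 bed [-0.1276 -0.0921  0.3709] tcp [0.4564 0.0205 0.3709] tool y yaw -1.7084 tilt [-0. -0. -1.] F [-1.5  0.2  0.3] w 0.08531811885325467 g 0.0
units [ 3.034 -0.7    5.698] rows>= 6
[ 0.045 -0.034  0.335  1.939 -0.     1.753]
```

```bash
python3 -m creep '[[[0.6,-0.14,0.7],[0,0,0.3]],[[0.6,-0.14,0.9],[0,0,0]],[[0.6,-0.14,0.9],[0,0,0]],[[0.6,-0.14,0.9],[0,0,0]],[[0.6,-0.14,0.9],[0,0,0]],[[0,0,0.9],[0,0,0]],[[0,0,0],[0,0,0]]]'
python3 - <<'E'
from h import *
go([.448,.1135,.060])
t=manip.get_image('top');s=manip.get_image('scene')
for im in (s,t):
    o=manip.spot_point(im,'cleat_top');print([(x['location'],round(x['confidence'],2),at_z(im,x['location'],.077).round(4)) for x in o])
cv2.imwrite('pics/s7.png',cv2.resize(s['pixels'][150:300,240:400,::-1],None,fx=4,fy=4,interpolation=cv2.INTER_CUBIC))
E
```

```text
clock: 18.15
tool_pos: [0.4478, 0.1128, 0.2117]
tool_rot: [-2.387, -2.039, 0.008]
force: [1.2, -0.9, 1.0]
gripper_width: 0.0852
grasp_force: 0.0
clock 18.15 bed [-0.1459 -0.0012  0.2117] tcp [0.4478 0.1128 0.2117] tool y yaw -1.728 tilt [-0.005 -0.001 -1.   ] F [ 1.2 -0.9  1. ] w 0.085249212986204 g 0.0
units [0.037 0.028 5.057] rows>= 6
[([324.6, 227.4], 0.9, array([0.4414, 0.1166, 0.077 ])), ([359.1, 310.7], 0.3, array([0.5808, 0.4175, 0.077 ]))]
[([305.6, 172.6], 0.66, array([ 0.7368, -0.0619,  0.077 ])), ([259.8, 204.4], 0.31, array([0.6359, 0.0838, 0.077 ]))]
```

View pics/s7.png

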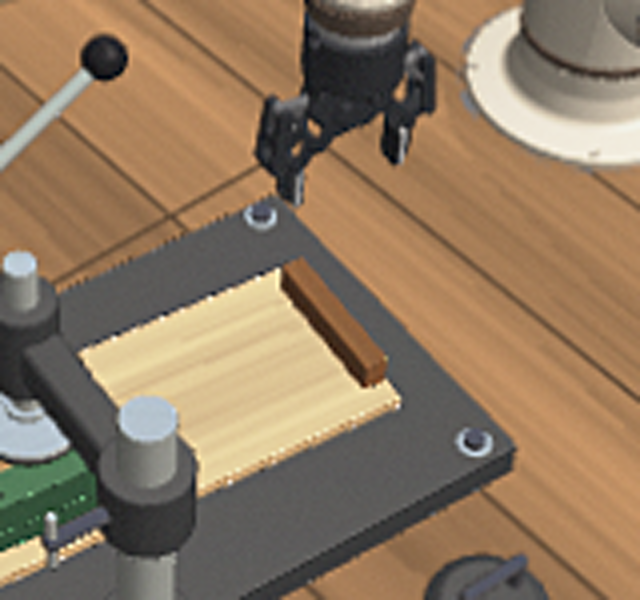

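The crop shows the open gripper above the cleat (330,320), with the lever up and clear. Descend and pinch.

```bash
python3 -m creep '[[[0.04,-0.03,0.9],[0,0,0]],[[0,0,0.9],[0,0,0]],[[0,0,0.9],[0,0,0]],[[0,0,0.9],[0,0,0]],[[0,0,0.7],[0,0,0]],[[0,0,0.5],[0,0,0]],[[0,0,0.3],[0,0,0]],[[0,0,0],[0,0,0]]]'
python3 -c "
from h import *
go([.447,.1135,.051])"
```

```text
clock: 19.15
tool_pos: [0.4485, 0.1139, 0.0619]
tool_rot: [-2.39, -2.039, 0.001]
force: [1.0, 0.1, -0.6]
gripper_width: 0.0855
grasp_force: 0.0
clock 19.15 bed [-0.1453  0.      0.0619] tcp [0.4485 0.1139 0.0619] tool y yaw -1.7291 tilt [-0. -0. -1.] F [ 1.   0.1 -0.6] w 0.08551875763926063 g 0.0
units [-0.021 -0.046  0.363] rows>= 1
```

```bash
python3 -m creep '[[[0,-0.04,0.2],[0,0,0]],[[0,0,0.14],[0,0,0]],[[0,0,0],[0,0,0]]]' 1 20
python3 -m creep '[[[0,0,0],[0,0,0]],[[0,0,0],[0,0,0]],[[0,0,0],[0,0,0]],[[0,0,0],[0,0,0]],[[0,0,0],[0,0,0]],[[0,0,0],[0,0,0]],[[0,0,0],[0,0,0]],[[0,0,0],[0,0,0]],[[0,0,0],[0,0,0]]]' 0 30
python3 -c "
from h import *
go([.447,.1135,.051])"
```

```text
clock: 19.45
tool_pos: [0.4472, 0.1143, 0.0518]
tool_rot: [2.39, 2.039, -0.0]
force: [-0.9, -0.2, -0.1]
gripper_width: 0.0857
grasp_force: 0.0
clock: 20.35
tool_pos: [0.447, 0.1143, 0.0521]
tool_rot: [-2.39, -2.039, 0.0]
force: [-5.2, -0.1, 5.0]
gripper_width: 0.0215
grasp_force: 31.4
clock 20.35 bed [-0.1469  0.0002  0.0521] tcp [0.447  0.1143 0.0521] tool y yaw -1.7288 tilt [-0.  0. -1.] F [-5.2 -0.1  5. ] w 0.021470938871494528 g 31.3792884349823
units [-0.027  0.005  0.036] rows>= 1
```

```bash
python3 -m creep '[[[0,0,0],[0,0,0]],[[0,0,0],[0,0,-0.22]],[[0,0,0],[0,0,-0.22]],[[0,0,0],[0,0,-0.22]],[[0,0.3,0],[0,0,0]],[[0,0.4,0],[0,0,0]],[[0,0.4,0],[0,0,0]],[[0,0.4,0],[0,0,0]],[[0,0.3,0],[0,0,0]],[[0,0,0],[0,0,0]]]' 0 70
python3 -c "
from h import *
go(bed(.02,0,.0521))"
```

```text
clock: 21.35
tool_pos: [0.5018, 0.1088, 0.0523]
tool_rot: [-2.334, -2.102, -0.001]
force: [-0.2, 0.5, 4.3]
gripper_width: 0.0209
grasp_force: 69.9
clock 21.35 bed [-0.0918  0.0005  0.0523] tcp [0.5018 0.1088 0.0523] tool y yaw -1.6754 tilt [ 0.001  0.001 -1.   ] F [-0.2  0.5  4.3] w 0.02088773562167352 g 69.9482274055481
units [-0.021  3.726  0.008] rows>= 4
```

```bash
python3 -m creep '[[[0,0.4,0],[0,0,0]],[[0,0.4,0],[0,0,0]],[[0,0.4,0],[0,0,0]],[[0,0.4,0],[0,0,0]],[[0,0.4,0],[0,0,0]],[[0,0.4,0],[0,0,0]],[[0,0.4,0],[0,0,0]],[[0,0.3,0],[0,0,0]],[[0,0,0],[0,0,0]],[[0,0,0],[0,0,0]]]'
python3 - <<'E'
from h import *
np.set_printoptions(precision=4,suppress=True)
go(bed(.02,0,.0521))
s=manip.get_image('scene');t=manip.get_image('top')
for n,im in (('s',s),('t',t)):
    W=cloud(im);mb,c=mask(im,'board');b=mb&(abs(W[...,2]-.047)<.008);print(n,c,b.sum(),rect(W[b][:,:2]))
    o=manip.spot_point(im,'scribe_mid');print([(x['location'],round(x['confidence'],2),tobed(at_z(im,x['location'],.047))) for x in o])
cv2.imwrite('pics/t8.png',cv2.resize(t['pixels'][110:260,180:340,::-1],None,fx=4,fy=4,interpolation=cv2.INTER_CUBIC))
E
```

```text
clock: 22.35
tool_pos: [0.5943, 0.099, 0.0523]
tool_rot: [2.334, 2.102, 0.002]
force: [1.1, -0.4, 4.6]
gripper_width: 0.0207
grasp_force: 70.2
clock 22.35 bed [0.0013 0.0006 0.0523] tcp [0.5943 0.099  0.0523] tool y yaw -1.6753 tilt [ 0.001  0.    -1.   ] F [ 1.1 -0.4  4.6] w 0.020697382973472296 g 70.20077705383301
units [-0.019  0.625  0.008] rows>= 1
s 0.61 2042 (array([0.762 , 0.0651]), array([0.2043, 0.3764]), -5.9962615966796875)
[([232.1, 279.0], 0.72, array([0.1959, 0.0014, 0.047 ]))]
t 0.65 1550 (array([0.7629, 0.0801]), array([0.1707, 0.3693]), -6.10552978515625)
[([261.4, 159.9], 0.9, array([0.1929, 0.0011, 0.047 ]))]
```

View pics/t8.png

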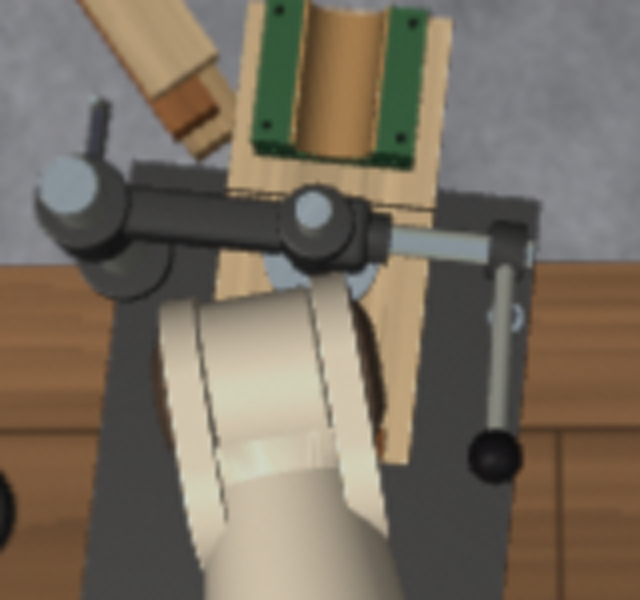

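The top view shows the line running (225,190)–(433,209), parallel to the bed edge and about 20 mm short of it. The half is out and the lever is up. I'll slide the rest and check directly.

```bash
python3 -m creep '[[[0,0.3,0],[0,0,0]],[[0,0.32,0],[0,0,0]],[[0,0,0],[0,0,0]],[[0,0,0],[0,0,0]]]'
python3 - <<'E'
from h import *
np.set_printoptions(precision=4,suppress=True)
go(bed(.02,0,.0521))
s=manip.get_image('scene');t=manip.get_image('top')
for n,im in (('s',s),('t',t)):
    o=manip.spot_point(im,'scribe_mid');print(n,[(x['location'],round(x['confidence'],2),tobed(at_z(im,x['location'],.047))) for x in o])
    g=cv2.cvtColor(im['pixels'],cv2.COLOR_RGB2GRAY).astype(np.float32)
    # profiles along bed x at given y: dark line on board; bed edge off-board
    def prof(y,z,xs):
        p=proj(im,[bed(x,y,z) for x in xs]).astype(np.float32)
        return cv2.remap(g,p[:,:1],p[:,1:],cv2.INTER_CUBIC)[:,0]
    xs=np.arange(.19,.24,.0005)
    for y in (-.07,-.06,-.05,.05,.06,.07):
        q=prof(y,.047,xs);k=np.argmin(q);w=np.clip(np.median(q)-q-5,0,None)*(abs(xs-xs[k])<.006);print('line',y,(w@xs/w.sum()).round(4),q.min().round(),np.median(q).round())
    for y in (-.16,-.15,-.14,-.12,-.11,-.1,.1,.11,.12):
        q=prof(y,.035,xs);d=np.gradient(q);k=np.argmax(d);print('edge',y,xs[k].round(4),q[0],q[-1])
cv2.imwrite('pics/t9.png',cv2.resize(t['pixels'][120:180,200:330,::-1],None,fx=6,fy=6,interpolation=cv2.INTER_CUBIC))
E
```

```text
clock: 23.05
tool_pos: [0.6117, 0.0969, 0.0523]
tool_rot: [-2.335, -2.101, 0.001]
force: [-1.6, 0.4, 8.4]
gripper_width: 0.0207
grasp_force: 71.0
clock 23.05 bed [0.0188 0.0003 0.0523] tcp [0.6117 0.0969 0.0523] tool y yaw -1.6758 tilt [-0.001  0.    -1.   ] F [-1.6  0.4  8.4] w 0.020723328228600835 g 71.01114392280579
units [-0.01   0.041  0.006] rows>= 1
s [([228.0, 281.0], 0.89, array([0.2103, 0.0013, 0.047 ]))]
line -0.07 0.2142 54.0 204.0
line -0.06 0.2136 95.0 205.0
line -0.05 0.2141 119.0 217.0
line 0.05 0.2142 77.0 201.0
line 0.06 0.2139 83.0 212.0
line 0.07 0.2143 98.0 205.0
edge -0.16 0.2215 86.345436 161.04567
edge -0.15 0.224 88.21794 162.70557
edge -0.14 0.2255 89.51146 165.0878
edge -0.12 0.2245 88.86963 150.87009
edge -0.11 0.2245 87.41929 65.073746
edge -0.1 0.222 60.583855 106.436066
edge 0.1 0.2255 90.78808 167.6131
edge 0.11 0.227 91.853806 163.35014
edge 0.12 0.2265 89.98222 164.47336
t [([263.3, 154.3], 0.65, array([ 0.212 , -0.0031,  0.047 ]))]
line -0.07 0.2121 91.0 159.0
line -0.06 0.212 88.0 160.0
line -0.05 0.2118 93.0 168.0
line 0.05 0.2118 91.0 158.0
line 0.06 0.2122 98.0 162.0
line 0.07 0.2123 93.0 160.0
edge -0.16 0.215 33.223984 135.87158
edge -0.15 0.2145 35.60757 133.5189
edge -0.14 0.214 37.886726 133.06001
edge -0.12 0.215 60.947052 125.32324
edge -0.11 0.213 61.01832 124.11244
edge -0.1 0.2155 60.99815 120.47703
edge 0.1 0.216 43.73784 118.29259
edge 0.11 0.2285 46.45458 131.86061
edge 0.12 0.2145 45.038345 103.84248
```

View pics/t9.png

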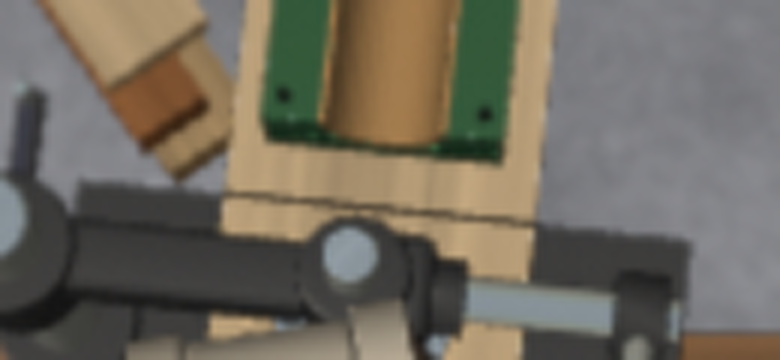

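The line now lies at the edge, parallel to it and about 2 mm short. I'll make a final 2 mm nudge, let it settle and hand in.

```bash
python3 -m creep '[[[0,0.04,0],[0,0,0]],[[0,0.04,0],[0,0,0]],[[0,0,0],[0,0,0]],[[0,0,0],[0,0,0]],[[0,0,0],[0,0,0]],[[0,0,0],[0,0,0]]]'
python3 - <<'E'
from h import *
go(bed(.02,0,.0521))
t=manip.get_image('top');g=cv2.cvtColor(t['pixels'],cv2.COLOR_RGB2GRAY).astype(np.float32);xs=np.arange(.19,.24,.0005)
for y in (-.07,-.05,.05,.07):
    p=proj(t,[bed(x,y,.047) for x in xs]).astype(np.float32);q=cv2.remap(g,p[:,:1],p[:,1:],cv2.INTER_CUBIC)[:,0]
    k=np.argmin(q);w=np.clip(np.median(q)-q-5,0,None)*(abs(xs-xs[k])<.006);print('line',y,(w@xs/w.sum()).round(4))
o=manip.spot_point(t,'lever_ball');print(o and o[0]['location'])
E
```

```text
clock: 23.85
tool_pos: [0.6126, 0.0968, 0.0523]
tool_rot: [-2.333, -2.1, 0.003]
force: [-10.1, 1.7, 11.6]
gripper_width: 0.0209
grasp_force: 71.5
clock 23.85 bed [0.0197 0.0003 0.0523] tcp [0.6126 0.0968 0.0523] tool y yaw -1.6755 tilt [-0.003  0.    -1.   ] F [-10.1   1.7  11.6] w 0.02087923709894421 g 71.54041528701782
units [-0.01   0.011  0.006] rows>= 1
line -0.07 0.213
line -0.05 0.2129
line 0.05 0.1911
line 0.07 0.2129
[302.5, 223.9]
```

```bash
python3 -c "
from station import manip
print(manip.hand_in())"
```

```text
the job is handed in; nothing more can be done
None
```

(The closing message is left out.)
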